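# Make up a staining kit and a sampling kit at the lab bench

## Task

Make up two kits from the stock on the bench: the amber bottle and the black slide box go in the blue tray, and the red-lidded pot, the green-lidded pot and the orange-topped tip box go in the yellow tray. Put one thing in each compartment, standing upright and flat on the floor of the tray, and set it down gently without dropping it. Leave the white bottle with the blue cap and the black-lidded pot standing where they are.

Things in the scene. Friction and masses are not known exactly. Their poses are not given: they have to be found in the camera images.
- stain_bottle: Stain bottle: amber glass with a white label and a white screw cap, free-standing, about 130 g. Straight round body 48 mm in diameter up to 60 mm, then shoulder and a 32 mm cap to 89 mm in all. Origin at the centre of its underside, z up. Starts standing on the bench. Round: any yaw will do. Grip the straight body, for instance with the TCP 42 mm above the underside.
- slide_box: Slide box: black box with a thin steel line round it and a small white paper label on top, about 80 g. 66 mm long (its x axis), 34 mm wide (its y axis), 56 mm high. Origin at the centre of its underside, z up. Starts standing on the bench. Its x axis starts within 0.6 rad of world x; grip it across the 34 mm width.
- red_pot: Sample pot, white with a red lid, round, 52 mm in diameter, 58 mm high (the lid is the upper 17 mm), about 60 g. Origin at the centre of its underside, z up. Starts standing on the bench.
- green_pot: Sample pot, white with a green lid, otherwise the same as the red-lidded one: 52 mm in diameter, 58 mm high, about 60 g. Origin at the centre of its underside, z up. Starts standing on the bench.
- tip_box: Pipette-tip box: grey box with an orange upper part, about 90 g. 62 mm long (its x axis), 44 mm wide (its y axis), 58 mm high. Origin at the centre of its underside, z up. Starts standing on the bench. Its x axis starts within 0.6 rad of world x; grip it across the 44 mm width.
- wash_bottle: Bystander, not wanted in any kit: white bottle with a blue cap, free-standing, same size as the amber one (48 mm body, 89 mm high). Origin at the centre of its underside.
- black_pot: Bystander, not wanted in any kit: white sample pot with a black lid, free-standing, 52 mm in diameter, 58 mm high. Origin at the centre of its underside.
- blue_tray: Blue kit tray, fixed to the bench, left or right of the stock. 180 mm long (its x axis, within 0.2 rad of world x), 92 wide (y), 18 high, walls 4. One divider makes two compartments, each 84 x 84 mm inside, centred at x = -44 and +44 mm, y = 0. Origin at the centre of its underside; compartment floors 4 mm above it. The neighbour compartment lies along x: along y is free space.
- yellow_tray: Yellow kit tray, fixed, on the other side of the stock. 268 mm long (its x axis, within 0.2 rad of world x), else like the blue one; three 84 x 84 mm compartments centred at x = -88, 0, +88 mm, y = 0. Origin at the centre of its underside; floors 4 mm above it. (Also fixed among the stock: a flat grey timer, 50 mm square, and a petri dish, 58 mm round, both under 18 mm high.)
There are look-alikes about, which are no part of the job. Leave any purple look-alike of the slide_box alone.

How it is judged:
By the outcome, as a careful person would: the job done as asked, in the order asked, and still so for the second after the job is handed in, with the robot touching nothing.
It also fails if it takes over 112 s, if anything falls off the work surface, if the arm or the gripper's body presses on something with over 40 N, if the wrist force passes 120 N, or if a joint passes its speed limit or range.

## Robot

A 6-joint arm with a two-finger parallel gripper is mounted at the origin on the work surface. World frame = base frame: x ahead of the robot, y to its left, z up, the work surface at z = 0. Lengths are in m, angles in degrees, forces in N, time in s.
With the tool pointing down it reaches from about 0.3 to 0.75 m from the base axis. Payload 8.5 kg.
Tool frame: the origin (TCP) lies between the finger pads, 19 mm behind the fingertips; this is the grasp point; z points along the fingers, y is the line along which they close (so a half turn about z gives the same grasp; the last joint's range is limited). The gripper opens to 85 mm and grips with 20 to 120 N. Pads are 22 mm wide; open, the fingers measure 114 mm over their backs; the gripper's body (76 mm by 85 mm) begins 54 mm behind the grasp point. The pads swing forward as they close: fully open they stand 13 mm farther back than shut.
Start: joints at [-79.257, 21.807, 74.336, -0, 83.858, -12.336], TCP at [0.216, -0.506, 0.25] pointing down, gripper open.
Joint ranges: [-178.18, 178.18], [-50.72, 133.34], [12.68, 142.11], [-81.47, 261.47], [9.98, 163.14], [-165.26, 165.26]. Speed limits (degrees/s): [136.94, 136.94, 180, 180, 180, 180].

## Interface

Orientations are given as a 3x3 rotation matrix whose columns are the frame's x, y, z axes.
In Python, from rig import env, optics gives the robot as it stands.
- The arm moves only by the shell command python3 -m jog 'ROWS' [OPENING] [FORCE]. ROWS is JSON, a list of rows, each an object with "linear": the shift along the tool's x, y, z in units of 40 mm (1.0 is 40 mm), a list of three; "roll": the turn about the tool's z in units of 5 degrees (1.0 is 5 degrees). A call has 1 to 12 rows; each row shifts and turns the commanded pose from where the row before left it, along the tool's axes as they then stand; what a row does not reach is not made up. A row lasts 1/12 s, in which the tool goes at most 41.7 mm and 7.16 degrees, less where a joint would pass 70% of its speed; a pose out of reach is approached as far as the arm can. A call is refused whole if a number of a shift passes 1 or a number of a turn 1, either way. A call with a gripper value outside its range is refused whole. OPENING is the opening, from -1 (shut) to 1 (fully open), set as the call begins (- or left out, the last holds). The fingers move at their own pace and stop on an object; FORCE is the grip in N (left out, the last holds). Time passes only in rows, so rows that do not move let the fingers close. It gives the time, the measured TCP pose, the force, the opening and the grip force at its end, in the units of the state.
- env.observe(): the state, without advancing time (a new reading comes with each control period).
- optics.get_image(name): name is "scene" or "top" or "wrist"; returns the picture (384x512x3 uint8, red, green, blue); there is no depth.
- optics.calibration(name): a dict with "fov_y" (degrees; the focal length in pixels is half the picture's height over the tangent of half this angle, whatever the lens; pixels are square), "cx", "cy" (the principal point, pixels), "D" ([k1, k2, p1, p2, k3] as OpenCV has them; the pictures are not rectified), "T" (4x4, takes a point from camera to world coordinates). Camera axes: x right, y down, z forward; pixel columns grow to the right and rows downward; lengths in m; the calibration is good to about 2 mm. A picture is of the moment at which its call begins: read the wrist's pose just before it. calibration takes no time and is no camera call; for the wrist camera it gives the pose at the moment of the call.
- env.close_job(): hands the job in; it is judged then, once.
The state is a dict: "time_s": time; "q": joint angles; "qvel": joint speeds; "joint_efforts": joint torques, N m; "position": TCP position; "tool_rot": TCP orientation; "ft_force": force on the tool from outside, world axes, zero at the start; "wrist_torque": the same for the moment, N m; "grip_width": finger opening in m; "gripper_force": force on a finger pad.
Only numpy, scipy, OpenCV 4.12 (cv2) and the standard library are available. Lean on these libraries where they do the work, as an engineer would, in place of code of your own. Each camera call takes 0.05 s, during which the arm holds its last target. There are 200 camera calls.

## Working session

There is one attempt and no reset: what is moved stays moved. The work goes in short steps, Python scripts to look and compute and a shell command to move; the robot and the scene stay as the last step left them, time stands still between calls to the robot, and variables do not carry over. Pictures are saved under pics/ and viewed, at most 14 in all, crops included, and the job is handed in when it is done.

```bash
ls; mkdir -p pics; python3 - <<'E'
from rig import env, optics
import cv2
for n in ("scene","top"):
    cv2.imwrite(f"pics/{n}0.png",optics.get_image(n)[:,:,::-1])
    c=optics.calibration(n); print(n,{k:(v if k!='T' else [[round(float(a),4) for a in r] for r in v]) for k,v in c.items()})
s=env.observe(); print(s['time_s'],s['position'],s['tool_rot'],s['grip_width'])
E
```

```text
pics
scene {'fov_y': 54.887112610041726, 'cx': 253.16880253379335, 'cy': 191.33931893013516, 'D': array([-0.05380407,  0.        ,  0.        ,  0.        ,  0.        ]), 'T': [[-0.0648, 0.8281, -0.5568, 0.9407], [0.9978, 0.062, -0.0239, -0.0021], [0.0148, -0.5572, -0.8303, 0.6725], [0.0, 0.0, 0.0, 1.0]]}
top {'fov_y': 54.37398058187418, 'cx': 256.96437868344947, 'cy': 193.77654331038778, 'D': array([-0.08583874,  0.        ,  0.        ,  0.        ,  0.        ]), 'T': [[-0.0174, -0.9855, 0.169, 0.3763], [-0.9996, 0.0136, -0.0238, 0.0041], [0.0211, -0.1694, -0.9853, 0.7774], [0.0, 0.0, 0.0, 1.0]]}
0.1 [ 0.21554411 -0.50575639  0.24946845] [[ 9.19975610e-01  3.91975531e-01 -2.45225256e-04]
 [ 3.91975509e-01 -9.19974750e-01  1.28850119e-03]
 [ 2.79459895e-04 -1.28151196e-03 -9.99999140e-01]] 0.08543508337251551
```

View pics/top0.png

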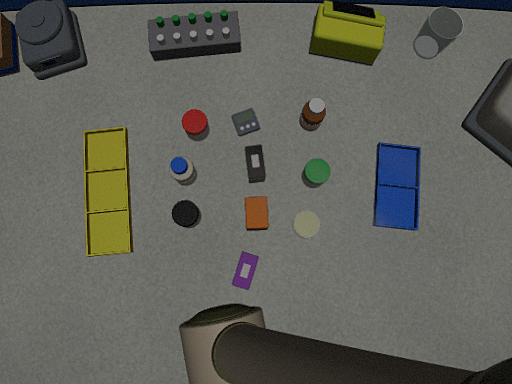

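View pics/scene0.png

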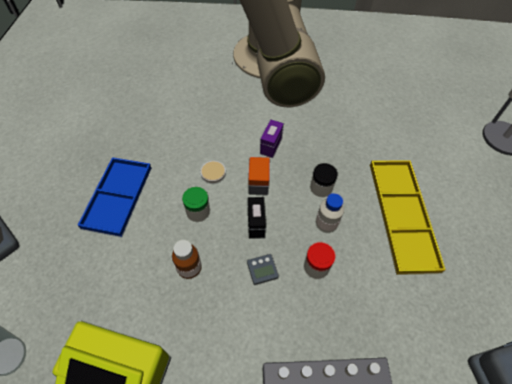

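The top view shows the yellow tray at about (108,192) and the blue one at (397,187). The amber bottle is at (314,113), slide box (256,163), red pot (195,122), green pot (317,171) and tip box (257,213). The bystanders are the wash bottle (181,168), black pot (185,213) and purple box (245,270). Next I'll measure them in both views.

```bash
cat > h.py <<'E'
import numpy as np, cv2
from rig import env, optics
def K(c): 
    f=192/np.tan(np.radians(c['fov_y']/2)); return np.array([[f,0,c['cx']],[0,f,c['cy']],[0,0,1]])
def ray2z(c,uv,z):
    n=cv2.undistortPoints(np.array(uv,float).reshape(-1,1,2),K(c),np.array(c['D'])).reshape(-1,2)
    T=np.array(c['T']); d=np.c_[n,np.ones(len(n))]@T[:3,:3].T; o=T[:3,3]
    return (o+d*((z-o[2])/d[:,2])[:,None])[:,:2]
def rect(p):  # centre, long, short, yaw of long side to world x in deg
    (c,(w,h),a)=cv2.minAreaRect(p.astype(np.float32)*1000)
    if w<h: w,h,a=h,w,a+90
    return np.round(c,1),round(w,1),round(h,1),round((a+90)%180-90,1)
def go(x,y,z,yaw=None):
    s=env.observe(); R=np.array(s['tool_rot']); p=np.array(s['position'])
    cur=np.degrees(np.arctan2(R[1,0],R[0,0]))
    print('t',round(s['time_s'],2),'p',p.round(4),'yaw',cur.round(2),'shift units',((R.T@(np.array([x,y,z])-p))/0.04).round(3),
      'roll units', None if yaw is None else round(-(yaw-cur)/5,2))
E
python3 - <<'E'
from h import *
from scipy import ndimage
for n in ("top","scene"):
    im=cv2.imread(f"pics/{n}0.png"); hsv=cv2.cvtColor(im,cv2.COLOR_BGR2HSV).astype(int); H,S,V=hsv[...,0],hsv[...,1],hsv[...,2]
    c=optics.calibration(n)
    m={'yellow':((H>20)&(H<32)&(S>170)&(V>60),.018,'top'), 'blue':((H>105)&(H<125)&(S>150)&(V>50),.018,0),
     'red':(((H<5)|(H>175))&(S>150)&(V>70),.058,0),'green':((H>50)&(H<80)&(S>150)&(V>60),.058,0),
     'orange':((H>=5)&(H<14)&(S>180)&(V>90),.058,0),'dark':((V<45)&(S<120),.057,0),'white':((S<60)&(V>150),.089,0)}
    for k,(mask,z,_) in m.items():
        l,N=ndimage.label(mask)
        for i in range(1,N+1):
            ys,xs=np.nonzero(l==i)
            if len(xs)<60 or len(xs)>9000: continue
            p=ray2z(c,np.c_[xs,ys],z)
            r=rect(p)
            if r[1]>300 or not(200<r[0][0]<750 and abs(r[0][1])<350): continue
            print(n,k,len(xs),'px',xs.mean().round(),ys.mean().round(),*r,'mean',(p.mean(0)*1000).round(1))
E
```

```text
top yellow 4920 px 106.0 192.0 [520.  300.3] 266.6 91.5 4.9 mean [516.2 298.7]
top blue 3198 px 397.0 186.0 [ 521.2 -312.8] 179.6 91.5 -6.9 mean [ 519.2 -311.1]
top blue 206 px 178.0 165.0 [570.4 149.2] 33.8 31.0 44.6 mean [570.6 149.2]
top red 470 px 194.0 121.0 [652.2 111.7] 49.3 49.1 -0.9 mean [651.  111.8]
top orange 340 px 256.0 210.0 [463.1 -11.2] 58.2 41.2 1.7 mean [467.   -9.9]
top dark 325 px 255.0 161.0 [561.1 -10.5] 73.9 32.8 6.2 mean [566.4 -10. ]
top dark 537 px 185.0 213.0 [463.7 127. ] 52.8 49.2 63.1 mean [463.7 126.7]
top dark 67 px 235.0 310.0 [280.4  30.4] 22.7 18.0 77.9 mean [280.3  31.6]
top dark 236 px 206.0 317.0 [268.   90.5] 94.5 24.8 -71.2 mean [267.6  85.9]
scene yellow 4923 px 406.0 218.0 [528.8 297.3] 269.4 95.6 4.9 mean [541.  298.1]
scene blue 3065 px 115.0 197.0 [ 529.2 -311.8] 183.0 96.4 -6.9 mean [ 534.9 -312.2]
scene blue 212 px 334.0 202.0 [515.5 151.7] 41.2 31.8 -2.6 mean [514.9 150.6]
scene red 620 px 320.0 256.0 [659.3 110.4] 54.4 48.8 -17.4 mean [659.4 110.3]
scene green 419 px 195.0 198.0 [ 551.5 -133.7] 48.8 47.3 24.9 mean [ 552.2 -134. ]
scen
[... 405 characters left out ...]
e 269 px 336.0 147.0 [420.6 149.8] 71.2 52.4 -7.1 mean [424.3 145.2]
scene white 98 px 286.0 174.0 [500.3  44.1] 41.9 19.6 -7.0 mean [502.2  43.2]
scene white 69 px 256.0 210.0 [590.1 -10.9] 21.5 11.1 3.7 mean [589.8 -10.4]
scene white 109 px 309.0 232.0 [630.7  84.8] 37.6 20.5 76.9 mean [629.5  85.6]
scene white 78 px 291.0 241.0 [650.   53.8] 24.5 16.6 13.8 mean [649.   53.1]
scene white 744 px 282.0 261.0 [689.1  31.8] 110.3 61.7 74.6 mean [687.7  38.2]
scene white 87 px 440.0 279.0 [701.5 305.1] 22.3 17.1 34.4 mean [703.1 305. ]
scene white 84 px 189.0 285.0 [ 737.8 -112.7] 23.9 18.6 -85.7 mean [ 740.3 -110.9]
scene white 82 px 341.0 301.0 [749.9 135.7] 22.5 17.8 -20.7 mean [750.  135.2]
```

```bash
cat >> h.py <<'E'
def hull_c(pts):
    M=cv2.moments(cv2.convexHull(np.asarray(pts,np.float32))); return np.array([M['m10'],M['m01']])/M['m00']
def proj(c,P):
    W=np.linalg.inv(np.array(c['T'])); r,_=cv2.Rodrigues(W[:3,:3])
    return cv2.projectPoints(np.asarray(P,float),r,W[:3,3],K(c),np.array(c['D']))[0].reshape(-1,2)
def cyl(x,y,d,z0,z1,_=0):
    a=np.linspace(0,2*np.pi,40); return [(x+d/2*np.cos(t),y+d/2*np.sin(t),z) for t in a for z in (z0,z1)]
def box(x,y,s,z0,z1,yaw):
    a=np.radians(yaw); return [(x+i*np.cos(a)*s[0]/2-j*np.sin(a)*s[1]/2,y+i*np.sin(a)*s[0]/2+j*np.cos(a)*s[1]/2,z) for i in(-1,1) for j in(-1,1) for z in(z0,z1)]
def biggest(mask,win=None):
    m=mask.astype(np.uint8)
    if win is not None:
        w=np.zeros_like(m); w[win[1]:win[3],win[0]:win[2]]=1; m*=w
    n,l,st,_=cv2.connectedComponentsWithStats(m)
    if n<2: return None
    i=1+np.argmax(st[1:,4]); ys,xs=np.nonzero(l==i)
    return np.r_[np.c_[xs-.5,ys-.5],np.c_[xs+.5,ys+.5],np.c_[xs-.5,ys+.5],np.c_[xs+.5,ys-.5]]
def fit(c,px,shape,s,z0,z1,yaw=0,x0=(.5,0)):
    from scipy.optimize import least_squares
    t=hull_c(px); r=least_squares(lambda v:hull_c(proj(c,shape(v[0],v[1],s,z0,z1,yaw)))-t,x0,x_scale=.01,diff_step=1e-3)
    q=proj(c,shape(*r.x,s,z0,z1,yaw)); area=lambda p:cv2.contourArea(cv2.convexHull(np.asarray(p,np.float32)))
    return (r.x*1000).round(1), 'area meas/model %.2f'%(area(px)/area(q))
def masks(im):
    hsv=cv2.cvtColor(im,cv2.COLOR_BGR2HSV).astype(int); H,S,V=hsv[...,0],hsv[...,1],hsv[...,2]
    return dict(yellow=(H>18)&(H<34)&(S>140)&(V>30),blue=(H>100)&(H<130)&(S>130)&(V>30),red=((H<5)|(H>172))&(S>130)&(V>40),
      green=(H>50)&(H<80)&(S>130)&(V>35),orange=(H>=5)&(H<16)&(S>150)&(V>60),brown=(H>=3)&(H<18)&(S>110),dark=(V<50)&(S<110),white=(S<70)&(V>115))
OBJ=dict(yellow=('yellow',box,(.268,.092),0,.018,4.9),blue=('blue',box,(.18,.092),0,.018,-6.9),red=('red',cyl,.052,.041,.058,0),
 green=('green',cyl,.052,.041,.058,0),cap=('white',cyl,.032,.071,.089,0),slide=('dark',box,(.066,.034),0,.056,5.5),tip=('orange',box,(.062,.044),.035,.058,2),
 blackpot=('dark',cyl,.052,.041,.058,0),washcap=('blue',cyl,.032,.071,.089,0))
E
python3 - <<'E'
from h import *
W={'top':dict(yellow=(70,110,145,270),blue=(360,130,430,240),red=(170,95,220,145),green=(295,150,340,195),cap=(303,92,332,120),slide=(238,138,272,190),tip=(238,190,275,235),blackpot=(165,195,205,232),washcap=(165,150,200,180)),
'scene':dict(yellow=(360,150,450,280),blue=(70,150,160,240),red=(295,235,345,285),green=(175,180,215,220),cap=(168,236,200,258),slide=(240,192,272,242),tip=(240,150,280,200),blackpot=(305,155,345,200),washcap=(320,188,348,215))}
for n in W:
    im=cv2.imread(f"pics/{n}0.png"); m=masks(im); c=optics.calibration(n)
    for k,w in W[n].items():
        o=OBJ[k]; px=biggest(m[o[0]],w)
        print(n,k,None if px is None else fit(c,px,*o[1:]))
E
```

```text
top yellow (array([520.8, 301.5]), 'area meas/model 1.01')
top blue (array([ 522.6, -315.2]), 'area meas/model 0.97')
top red (array([653. , 112.6]), 'area meas/model 0.96')
top green (array([ 557.4, -141.3]), 'area meas/model 0.37')
top cap (array([ 668.8, -139. ]), 'area meas/model 1.20')
top slide (array([567.3, -10.2]), 'area meas/model 0.98')
top tip (array([464.1, -10.9]), 'area meas/model 0.96')
top blackpot (array([463.5, 126.8]), 'area meas/model 1.05')
top washcap (array([553.7, 136.8]), 'area meas/model 0.92')
scene yellow (array([524.3, 301. ]), 'area meas/model 0.99')
scene blue (array([ 524.6, -315.4]), 'area meas/model 0.99')
scene red (array([655.5, 111.6]), 'area meas/model 0.95')
scene green (array([ 548.8, -134.8]), 'area meas/model 0.89')
scene cap (array([ 668., -134.]), 'area meas/model 2.09')
scene slide (array([570.9, -10.8]), 'area meas/model 0.91')
scene tip (array([466.6, -12.4]), 'area meas/model 0.87')
scene blackpot (array([469.6, 127.2]), 'area meas/model 0.91')
scene washcap (array([555.4, 136.3]), 'area meas/model 0.85')
```

```bash
python3 -c "
from h import *
go(.668,-.136,.22,-6.9)"; python3 -m jog '[{"linear":[0,0,0],"roll":1},{"linear":[0,0,0],"roll":1},{"linear":[0,0,0],"roll":1},{"linear":[0,0,0],"roll":1},{"linear":[0,0,0],"roll":1},{"linear":[0,0,0],"roll":1}]'; python3 -c "
from h import *
go(.668,-.136,.22,-6.9)"
```

```text
t 0.1 p [ 0.2155 -0.5058  0.2495] yaw 23.08 shift units [14.029 -4.069  0.746] roll units 6.0
time_s: 0.6
position: [0.2156, -0.5058, 0.2497]
tool_rot: [[0.992, -0.125, -0.0], [-0.125, -0.992, 0.001], [-0.0, -0.001, -1.0]]
ft_force: [-0.2, 0.2, 0.7]
grip_width: 0.0853
gripper_force: 0.0
t 0.6 p [ 0.2156 -0.5058  0.2497] yaw -7.17 shift units [ 10.069 -10.583   0.747] roll units -0.05
```

```bash
python3 -m jog '[{"linear":[0.65,-0.65,0],"roll":0},{"linear":[0.65,-0.65,0],"roll":0},{"linear":[0.65,-0.65,0],"roll":0},{"linear":[0.65,-0.65,0],"roll":0},{"linear":[0.65,-0.65,0],"roll":0},{"linear":[0.65,-0.65,0],"roll":0},{"linear":[0.65,-0.65,0],"roll":0},{"linear":[0.65,-0.65,0],"roll":0},{"linear":[0.65,-0.65,0],"roll":0},{"linear":[0.65,-0.65,0],"roll":0},{"linear":[0.65,-0.65,0],"roll":0},{"linear":[0.65,-0.65,0],"roll":0}]' | head -2; python3 - <<'E'
from h import *
go(.668,-.136,.22,-6.9)
c=optics.calibration('wrist');im=optics.get_image('wrist')[:,:,::-1]; cv2.imwrite('pics/w1.png',im); print(np.round(c['T'],3),c['fov_y'])
print(proj(c,[(.668,-.136,.089),(.55,-.135,.058)]).round())
E
```

```text
time_s: 1.6
position: [0.5641, -0.2323, 0.2497]
t 1.6 p [ 0.5641 -0.2323  0.2497] yaw -6.91 shift units [ 2.29  -2.702  0.741] roll units -0.0
[[-0.12  -0.949 -0.29   0.638]
 [-0.993  0.114  0.037 -0.243]
 [-0.002  0.293 -0.956  0.373]
 [ 0.     0.     0.     1.   ]] 68.20047519794656
[[135.  88.]
 [169. 197.]]
```

View pics/w1.png

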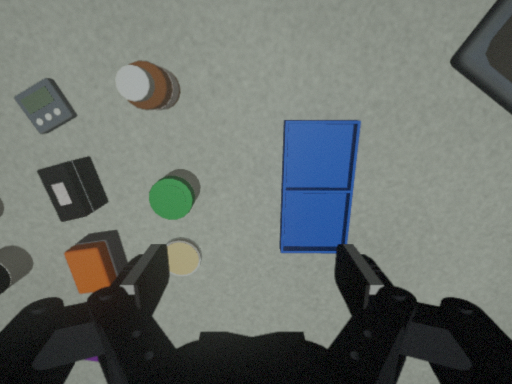

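The wrist view shows the amber bottle's cap at (133,83), the green pot at (171,198), the slide box at (72,190) and the blue tray at (319,186), all close to where I predicted. I'll fit these to refine.

```bash
python3 - <<'E'
from h import *
im=cv2.imread('pics/w1.png');c=optics.calibration('wrist');m=masks(im)
W=dict(blue=(270,110,370,260),green=(140,170,200,225),cap=(112,60,152,105),slide=(35,150,110,225),tip=(60,235,118,297))
for k,w in W.items():
    o=OBJ[k]; px=biggest(m[o[0]],w); print(k,fit(c,px,*o[1:]))
print('whole bottle',fit(c,biggest(m['brown'],(110,55,185,112)),cyl,.048,0,.06))
print(rect(ray2z(c,biggest(m['blue'],W['blue']),.018)))
go(.668,-.136,.13)
E
```

```text
blue (array([ 528.7, -310.4]), 'area meas/model 0.96')
green (array([ 549.8, -129.2]), 'area meas/model 0.78')
cap (array([ 678.1, -123.5]), 'area meas/model 1.23')
slide (array([569.6,   3.9]), 'area meas/model 0.60')
tip (array([467.7,  -7. ]), 'area meas/model 0.80')
whole bottle (array([ 677.3, -127. ]), 'area meas/model 0.59')
(array([ 528.9, -309.5]), 178.0, 92.8, -6.8)
t 1.65 p [ 0.5678 -0.2282  0.2492] yaw -6.67 shift units [ 2.217 -2.574  2.989] roll units None
```

```bash
python3 -m jog '[{"linear":[0.15,-0.62,0.3],"roll":0},{"linear":[0.15,-0.62,0.3],"roll":0},{"linear":[0.15,-0.62,0.3],"roll":0},{"linear":[0.15,-0.62,0.3],"roll":0},{"linear":[0,0,0],"roll":0},{"linear":[0,0,0],"roll":0}]' | head -2; python3 - <<'E'
from h import *
c=optics.calibration('wrist');im=optics.get_image('wrist')[:,:,::-1].copy(); cv2.imwrite('pics/w2.png',im)
m=masks(im)
for z0,P in((.089,(.672,-.131,.089)),(.058,(.547,-.134,.058))):
    u=proj(c,[P])[0].astype(int); w=(u-70).clip(0).tolist()+(u+70).tolist()
    for k in('white','brown','green'):
        px=biggest(m[k],w)
        if px is not None and len(px)>400: print(k,u,px.min(0),px.max(0))
        if px is not None and len(px)>400 and k=='green': print(fit(c,px,*OBJ['green'][1:]))
        if px is not None and len(px)>400 and k=='brown': print(fit(c,px,cyl,.048,0,.06))
        if px is not None and len(px)>400 and k=='white': print(fit(c,px,*OBJ['cap'][1:]))
go(.668,-.136,.13,-6.9)
E
```

```text
time_s: 2.15
position: [0.5986, -0.1372, 0.2011]
white [231 110] [160.5  39.5] [300.5 179.5]
(array([ 672.5, -130. ]), 'area meas/model 14.73')
brown [231 110] [211.5  81.5] [262.5 134.5]
(array([ 673., -134.]), 'area meas/model 0.92')
white [253 235] [182.5 164.5] [322.5 304.5]
(array([ 559.5, -134.5]), 'area meas/model 17.59')
green [253 235] [231.5 211.5] [278.5 255.5]
(array([ 545.7, -135.2]), 'area meas/model 0.81')
t 2.2 p [ 0.5987 -0.1383  0.2018] yaw -6.88 shift units [ 1.715 -0.264  1.795] roll units 0.0
```

View pics/w2.png

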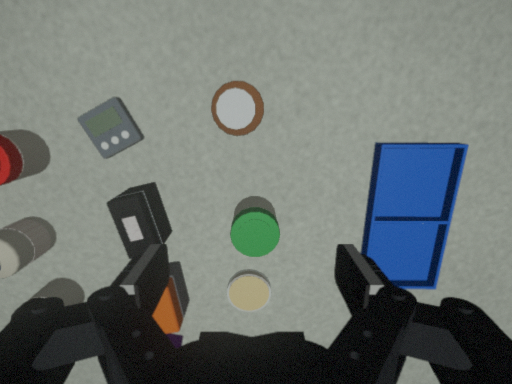

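The bottle's ring is at (238,108), seen almost from straight above, which puts it at about (0.672,-0.134). The green lid is at (255,233).

```bash
python3 -m jog '[{"linear":[0.6,-0.1,0],"roll":0},{"linear":[0.6,-0.1,0],"roll":0},{"linear":[0.6,-0.1,0.4],"roll":0},{"linear":[0,0,0.6],"roll":0},{"linear":[0,0,0.6],"roll":0},{"linear":[0,0,0],"roll":0},{"linear":[0,0,0],"roll":0},{"linear":[0,0,0],"roll":0}]' | head -2; python3 -c "
from h import *
go(.672,-.134,.042,-6.9)"
```

```text
time_s: 2.87
position: [0.672, -0.1361, 0.1401]
t 2.87 p [ 0.672  -0.1361  0.1401] yaw -6.98 shift units [-0.014 -0.053  2.452] roll units -0.02
```

```bash
python3 -m jog '[{"linear":[0,-0.05,0.5],"roll":0},{"linear":[0,0,0.5],"roll":0},{"linear":[0,0,0.5],"roll":0},{"linear":[0,0,0.5],"roll":0},{"linear":[0,0,0.3],"roll":0},{"linear":[0,0,0.15],"roll":0},{"linear":[0,0,0],"roll":0},{"linear":[0,0,0],"roll":0},{"linear":[0,0,0],"roll":0}]' | grep -E "time|pos|ft"; python3 -m jog '[{"linear":[0,0,0],"roll":0},{"linear":[0,0,0],"roll":0},{"linear":[0,0,0],"roll":0},{"linear":[0,0,0],"roll":0},{"linear":[0,0,0],"roll":0},{"linear":[0,0,0],"roll":0},{"linear":[0,0,0],"roll":0},{"linear":[0,0,0],"roll":0},{"linear":[0,0,0],"roll":0},{"linear":[0,0,0],"roll":0},{"linear":[0,0,0],"roll":0},{"linear":[0,0,0],"roll":0}]' -1 30
```

```text
time_s: 3.62
position: [0.6726, -0.1334, 0.0417]
ft_force: [0.4, -0.4, 0.4]
time_s: 4.62
position: [0.6721, -0.133, 0.0406]
tool_rot: [[0.993, -0.12, 0.001], [-0.12, -0.993, -0.0], [0.001, 0.0, -1.0]]
ft_force: [-0.5, 1.8, 5.6]
grip_width: 0.0471
gripper_force: 31.6
```

```bash
python3 -m jog '[{"linear":[0,0,-0.3],"roll":0},{"linear":[0,0,-0.7],"roll":0},{"linear":[0,0,-0.7],"roll":0},{"linear":[0,0,-0.7],"roll":0},{"linear":[0,0,0],"roll":0},{"linear":[0,0,0],"roll":0},{"linear":[0,0,0],"roll":0}]' | grep -E "time|pos|ft|grip"; python3 -c "
from h import *
go(.568,-.320,.07,-6.9)"
```

```text
time_s: 5.2
position: [0.6712, -0.1329, 0.135]
ft_force: [0.1, 0.3, -1.7]
grip_width: 0.047
gripper_force: 31.5
t 5.2 p [ 0.6712 -0.1329  0.135 ] yaw -6.92 shift units [-1.995  4.955  1.628] roll units -0.0
```

```bash
python3 -m jog '[{"linear":[-0.25,0.62,0],"roll":0},{"linear":[-0.25,0.62,0],"roll":0},{"linear":[-0.25,0.62,0],"roll":0},{"linear":[-0.25,0.62,0],"roll":0},{"linear":[-0.25,0.62,0],"roll":0},{"linear":[-0.25,0.62,0],"roll":0},{"linear":[-0.25,0.62,0.4],"roll":0},{"linear":[-0.25,0.62,0.6],"roll":0},{"linear":[0,0,0],"roll":0},{"linear":[0,0,0],"roll":0},{"linear":[0,0,0],"roll":0},{"linear":[0,0,0],"roll":0}]' | grep -E "time|pos|ft|grip"; python3 - <<'E'
from h import *
go(.568,-.320,.0446,-6.9)
c=optics.calibration('wrist');im=optics.get_image('wrist')[:,:,::-1].copy(); cv2.imwrite('pics/w3.png',im)
print(rect(ray2z(c,biggest(masks(im)['blue']),.018)), proj(c,[(.568,-.32,.004)]))
E
```

```text
time_s: 6.2
position: [0.5692, -0.3195, 0.0963]
ft_force: [-0.1, -0.1, -1.5]
grip_width: 0.0474
gripper_force: 31.9
t 6.2 p [ 0.5692 -0.3195  0.0963] yaw -6.85 shift units [-0.029  0.016  1.293] roll units 0.01
(array([ 581.3, -322.3]), 91.5, 67.5, 83.2) [[251.14252978 205.99665154]]
```

View pics/w3.png

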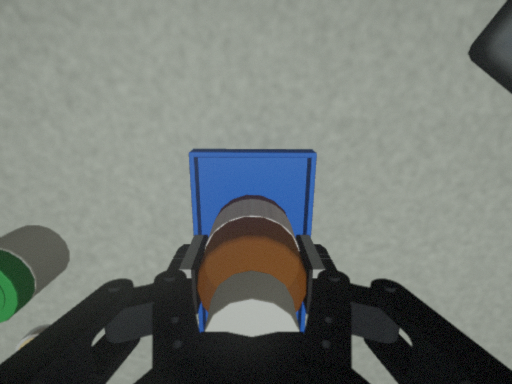

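The bottle is held upright, centred over the far blue compartment. The tray's far edge at row 150 matches the fit.

```bash
python3 -m jog '[{"linear":[0,0,0.3],"roll":0},{"linear":[0,0,0.3],"roll":0},{"linear":[0,0,0.25],"roll":0},{"linear":[0,0,0.2],"roll":0},{"linear":[0,0,0.1],"roll":0},{"linear":[0,0,0.06],"roll":0},{"linear":[0,0,0.04],"roll":0},{"linear":[0,0,0],"roll":0},{"linear":[0,0,0],"roll":0},{"linear":[0,0,0],"roll":0},{"linear":[0,0,0],"roll":0}]' | grep -E "time|pos|ft|grip"
```

```text
time_s: 7.17
position: [0.5687, -0.3205, 0.0464]
ft_force: [0.1, -0.2, -2.6]
grip_width: 0.0473
gripper_force: 31.9
```

```bash
python3 -m jog '[{"linear":[0,0,0.02],"roll":0},{"linear":[0,0,0.02],"roll":0},{"linear":[0,0,0],"roll":0},{"linear":[0,0,0],"roll":0},{"linear":[0,0,0],"roll":0}]' | grep -E "time|pos|ft|grip"
```

```text
time_s: 7.58
position: [0.5686, -0.3204, 0.0447]
ft_force: [-0.8, 0.6, 2.5]
grip_width: 0.0471
gripper_force: 32.1
```

```bash
python3 -m jog '[{"linear":[0,0,0],"roll":0},{"linear":[0,0,0],"roll":0},{"linear":[0,0,0],"roll":0},{"linear":[0,0,0],"roll":0},{"linear":[0,0,0],"roll":0},{"linear":[0,0,0],"roll":0}]' 0.6 | grep -E "time|pos|ft|grip"; python3 -m jog '[{"linear":[0,0,-0.3],"roll":0},{"linear":[0,0,-0.6],"roll":0},{"linear":[0,0,-0.9],"roll":0},{"linear":[0,0,-0.9],"roll":0},{"linear":[0,0,-0.9],"roll":0},{"linear":[0,0,-0.4],"roll":0},{"linear":[0,0,0],"roll":0},{"linear":[0,0,0],"roll":0}]' 1 | grep -E "time|pos|ft|grip"; python3 -c "
from h import *
go(.569,-.0107,.15,6)"
```

```text
time_s: 8.08
position: [0.5685, -0.3203, 0.0444]
ft_force: [0.3, -0.1, -0.3]
grip_width: 0.0685
gripper_force: 0.0
time_s: 8.75
position: [0.5686, -0.3203, 0.2058]
ft_force: [-1.4, -1.2, -0.6]
grip_width: 0.0853
gripper_force: 0.0
t 8.75 p [ 0.5686 -0.3203  0.2058] yaw -6.92 shift units [-0.925 -7.688  1.385] roll units -2.58
```

```bash
python3 -m jog '[{"linear":[-0.26,-0.75,0],"roll":0},{"linear":[-0.26,-0.75,0],"roll":0},{"linear":[-0.26,-0.75,0],"roll":0},{"linear":[-0.26,-0.75,0],"roll":0},{"linear":[-0.26,-0.75,0],"roll":0},{"linear":[-0.26,-0.75,0],"roll":0},{"linear":[-0.26,-0.75,0],"roll":0},{"linear":[-0.26,-0.75,0],"roll":0},{"linear":[-0.26,-0.75,0],"roll":0},{"linear":[-0.26,-0.75,0],"roll":-0.6}]' |head -1; python3 -m jog '[{"linear":[0,0,0],"roll":-1},{"linear":[0,0,0],"roll":-1},{"linear":[0,0,0],"roll":0},{"linear":[0,0,0],"roll":0},{"linear":[0,0,0],"roll":0}]' | grep -E "time|pos|ft|grip"; python3 - <<'E'
from h import *
go(.569,-.0107,.15,6)
c=optics.calibration('wrist');im=optics.get_image('wrist')[:,:,::-1].copy(); cv2.imwrite('pics/w4.png',im)
for P in ((.569,-.0107,.056),(.654,.112,.058),(.548,-.135,.058),(.4655,-.0115,.058)): print(proj(c,[P]))
E
```

```text
time_s: 9.58
time_s: 10.0
position: [0.5012, -0.0102, 0.2038]
ft_force: [0.2, 0.9, 0.2]
grip_width: 0.0847
gripper_force: 0.0
t 10.0 p [ 0.5012 -0.0102  0.2038] yaw 5.91 shift units [1.686 0.188 1.343] roll units -0.02
[[258.81589518 115.30985832]]
[[119.24682187 -10.57264098]]
[[387.24609008 152.19980613]]
[[248.41707273 220.22766366]]
```

View pics/w4.png

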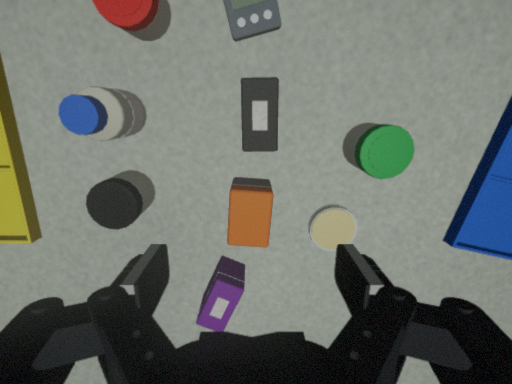

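Everything sits where predicted: slide box at (260,114) and aligned with the tool, green lid (385,151), tip box (250,217).

```bash
python3 -m jog '[{"linear":[0.56,0.05,0.3],"roll":0},{"linear":[0.56,0.05,0.6],"roll":0},{"linear":[0.56,0.03,0.6],"roll":0},{"linear":[0,0,0.6],"roll":0},{"linear":[0,0,0.6],"roll":0},{"linear":[0,0,0.6],"roll":0},{"linear":[0,0,0.5],"roll":0},{"linear":[0,0,0.3],"roll":0},{"linear":[0,0,0],"roll":0},{"linear":[0,0,0],"roll":0},{"linear":[0,0,0],"roll":0}]' | grep -E "time|pos|ft"; python3 -c "
from h import *
go(.569,-.0107,.04,6)"
```

```text
time_s: 10.97
position: [0.5693, -0.0083, 0.0413]
ft_force: [-0.8, 0.3, 0.9]
t 10.97 p [ 0.5693 -0.0083  0.0413] yaw 6.03 shift units [-0.014  0.058  0.032] roll units 0.01
```

```bash
python3 -m jog '[{"linear":[0,0.06,0],"roll":0},{"linear":[0,0,0],"roll":0},{"linear":[0,0,0],"roll":0}]' | grep -E "pos"; python3 -m jog '[{"linear":[0,0,0],"roll":0},{"linear":[0,0,0],"roll":0},{"linear":[0,0,0],"roll":0},{"linear":[0,0,0],"roll":0},{"linear":[0,0,0],"roll":0},{"linear":[0,0,0],"roll":0},{"linear":[0,0,0],"roll":0},{"linear":[0,0,0],"roll":0},{"linear":[0,0,0],"roll":0},{"linear":[0,0,0],"roll":0},{"linear":[0,0,0],"roll":0},{"linear":[0,0,0],"roll":0}]' -1 30 | grep -E "time|pos|ft|grip"; python3 -m jog '[{"linear":[0,0,-0.3],"roll":0},{"linear":[0,0,-0.7],"roll":0},{"linear":[0,0,-0.7],"roll":0},{"linear":[0,0,-0.7],"roll":0},{"linear":[0,0,-0.3],"roll":0},{"linear":[0,0,0],"roll":0},{"linear":[0,0,0],"roll":0},{"linear":[0,0,0],"roll":0}]' | grep -E "time|pos|ft|grip"; python3 -c "
from h import *
go(.480,-.310,.06,-6.9)"
```

```text
position: [0.5693, -0.0107, 0.0411]
time_s: 12.22
position: [0.5692, -0.0104, 0.0406]
ft_force: [-0.3, -0.5, 3.3]
grip_width: 0.0336
gripper_force: 30.8
time_s: 12.88
position: [0.5684, -0.0103, 0.1469]
ft_force: [0.1, 0.3, -0.8]
grip_width: 0.0337
gripper_force: 30.5
t 12.88 p [ 0.5684 -0.0103  0.1469] yaw 6.08 shift units [-2.984  7.219  2.173] roll units 2.6
```

```bash
python3 -m jog '[{"linear":[-0.3,0.72,0],"roll":0},{"linear":[-0.3,0.72,0],"roll":0},{"linear":[-0.3,0.72,0],"roll":0},{"linear":[-0.3,0.72,0],"roll":0},{"linear":[-0.3,0.72,0],"roll":0},{"linear":[-0.3,0.72,0],"roll":0},{"linear":[-0.3,0.72,0],"roll":0},{"linear":[-0.3,0.72,0],"roll":0},{"linear":[-0.3,0.72,0],"roll":0},{"linear":[-0.3,0.72,0],"roll":0.6}]' |head -1; python3 -m jog '[{"linear":[0,0,0],"roll":1},{"linear":[0,0,0.4],"roll":1},{"linear":[0,0,0.5],"roll":0},{"linear":[0,0,0],"roll":0},{"linear":[0,0,0],"roll":0},{"linear":[0,0,0],"roll":0}]' | grep -E "time|pos|ft|grip"; python3 - <<'E'
from h import *
go(.480,-.310,.0446,-6.9)
c=optics.calibration('wrist');im=optics.get_image('wrist')[:,:,::-1].copy(); cv2.imwrite('pics/w5.png',im)
E
```

```text
time_s: 13.72
time_s: 14.22
position: [0.4804, -0.3095, 0.1125]
ft_force: [0.1, 1.0, -1.0]
grip_width: 0.0337
gripper_force: 30.4
t 14.22 p [ 0.4804 -0.3095  0.1125] yaw -6.89 shift units [-0.007  0.014  1.698] roll units 0.0
```

View pics/w5.png

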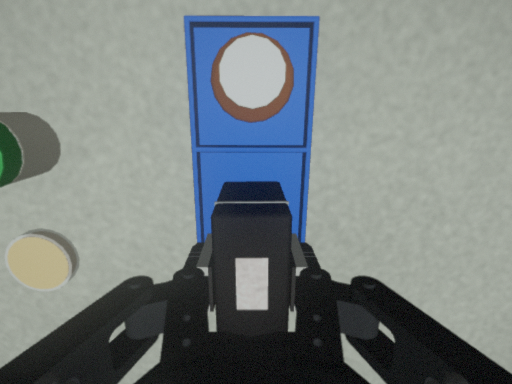

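The bottle stands in the far compartment at (252,78). The slide box is aligned and centred over the near one, so I'll lower it.

```bash
python3 -m jog '[{"linear":[0,0,0.4],"roll":0},{"linear":[0,0,0.4],"roll":0},{"linear":[0,0,0.35],"roll":0},{"linear":[0,0,0.25],"roll":0},{"linear":[0,0,0.12],"roll":0},{"linear":[0,0,0.08],"roll":0},{"linear":[0,0,0.04],"roll":0},{"linear":[0,0,0],"roll":0},{"linear":[0,0,0],"roll":0},{"linear":[0,0,0],"roll":0},{"linear":[0,0,0],"roll":0}]' | grep -E "time|pos|ft|grip"
```

```text
time_s: 15.18
position: [0.4804, -0.3097, 0.0472]
ft_force: [-0.6, 0.8, -0.7]
grip_width: 0.0338
gripper_force: 30.4
```

```bash
python3 -m jog '[{"linear":[0,0,0.02],"roll":0},{"linear":[0,0,0.02],"roll":0},{"linear":[0,0,0.02],"roll":0},{"linear":[0,0,0],"roll":0},{"linear":[0,0,0],"roll":0},{"linear":[0,0,0],"roll":0}]' | grep -E "time|pos|ft|grip"
```

```text
time_s: 15.68
position: [0.4803, -0.3096, 0.0446]
ft_force: [-1.4, -0.4, 2.9]
grip_width: 0.0333
gripper_force: 30.7
```

```bash
python3 -m jog '[{"linear":[0,0,0],"roll":0},{"linear":[0,0,0],"roll":0},{"linear":[0,0,0],"roll":0},{"linear":[0,0,0],"roll":0},{"linear":[0,0,0],"roll":0},{"linear":[0,0,0],"roll":0}]' 0.3 | grep -E "time|pos|ft|grip"; python3 -m jog '[{"linear":[0,0,-0.3],"roll":0},{"linear":[0,0,-0.6],"roll":0},{"linear":[0,0,-0.9],"roll":0},{"linear":[0,0,-0.9],"roll":0},{"linear":[0,0,-0.9],"roll":0},{"linear":[0,0,-0.4],"roll":0},{"linear":[0,0,0],"roll":0},{"linear":[0,0,0],"roll":0}]' 1 | grep -E "time|pos|ft|grip"; python3 - <<'E'
from h import *
go(.59,.112,.2,4.9)
c=optics.calibration('wrist');im=optics.get_image('wrist')[:,:,::-1].copy(); cv2.imwrite('pics/w6.png',im)
px=biggest(masks(im)['blue']); print(rect(ray2z(c,px,.018)))
E
```

```text
time_s: 16.18
position: [0.4802, -0.3095, 0.0444]
ft_force: [-0.5, 1.1, -0.5]
grip_width: 0.0555
gripper_force: 0.0
time_s: 16.85
position: [0.4802, -0.3095, 0.2047]
ft_force: [0.7, -0.4, -1.2]
grip_width: 0.0854
gripper_force: 0.0
t 16.85 p [ 0.4802 -0.3095  0.2047] yaw -6.92 shift units [  1.455 -10.791   0.111] roll units -2.36
(array([ 524., -315.]), 177.5, 91.8, -7.0)
```

```bash
python3 -m jog '[{"linear":[0.12,-0.9,0],"roll":0},{"linear":[0.12,-0.9,0],"roll":0},{"linear":[0.12,-0.9,0],"roll":0},{"linear":[0.12,-0.9,0],"roll":0},{"linear":[0.12,-0.9,0],"roll":0},{"linear":[0.12,-0.9,0],"roll":0},{"linear":[0.12,-0.9,0],"roll":0},{"linear":[0.12,-0.9,0],"roll":0},{"linear":[0.12,-0.9,0],"roll":0},{"linear":[0.12,-0.9,0],"roll":0},{"linear":[0.12,-0.9,0],"roll":0},{"linear":[0.12,-0.9,0],"roll":-0.4}]' |head -1; python3 -m jog '[{"linear":[0,0,0],"roll":-1},{"linear":[0,0,0],"roll":-1},{"linear":[0,0,0],"roll":0},{"linear":[0,0,0],"roll":0},{"linear":[0,0,0],"roll":0}]' | grep -E "time|pos|ft|grip"; python3 - <<'E'
from h import *
go(.654,.112,.04,4.9)
c=optics.calibration('wrist');im=optics.get_image('wrist')[:,:,::-1].copy(); cv2.imwrite('pics/w7.png',im)
m=masks(im); px=biggest(m['red']); print(px.min(0),px.max(0),fit(c,px,*OBJ['red'][1:]),'top only',fit(c,px,cyl,.052,.0575,.058))
px=biggest(m['yellow']); print(px.min(0),px.max(0),rect(ray2z(c,px,.018)))
E
```

```text
time_s: 17.9
time_s: 18.32
position: [0.5892, 0.112, 0.2035]
ft_force: [0.3, -0.3, -0.1]
grip_width: 0.0852
gripper_force: 0.0
t 18.32 p [0.5892 0.112  0.2035] yaw 4.9 shift units [1.62  0.14  4.084] roll units 0.0
[229.5  89.5] [284.5 146.5] (array([653.9, 111.5]), 'area meas/model 0.95') top only (array([653.9, 111.5]), 'area meas/model 0.95')
[18.5 97.5] [135.5 305.5] (array([530.1, 296.8]), 252.8, 98.5, 5.1)
```

View pics/w7.png

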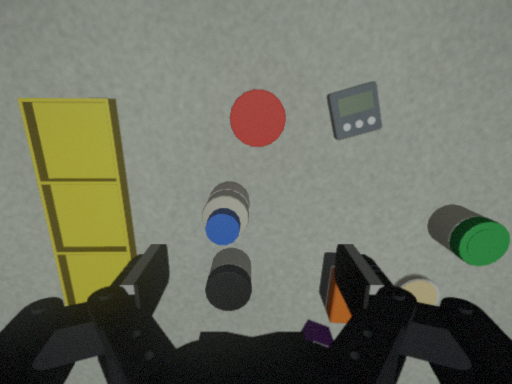

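The red lid is at (258,118), which confirms (0.654,0.112). The wash bottle at (225,215) and the timer at (355,110) are both clear of the fingers.

```bash
python3 -m jog '[{"linear":[0.54,0.06,0],"roll":0},{"linear":[0.54,0.06,0.4],"roll":0},{"linear":[0.54,0.06,0.6],"roll":0},{"linear":[0,0,0.7],"roll":0},{"linear":[0,0,0.7],"roll":0},{"linear":[0,0,0.7],"roll":0},{"linear":[0,0,0.6],"roll":0},{"linear":[0,0,0.38],"roll":0},{"linear":[0,0,0],"roll":0},{"linear":[0,0,0],"roll":0},{"linear":[0,0,0],"roll":0},{"linear":[0,0,0],"roll":0}]' | grep -E "time|pos|ft"; python3 -m jog '[{"linear":[0,0,0],"roll":0},{"linear":[0,0,0],"roll":0},{"linear":[0,0,0],"roll":0},{"linear":[0,0,0],"roll":0},{"linear":[0,0,0],"roll":0},{"linear":[0,0,0],"roll":0},{"linear":[0,0,0],"roll":0},{"linear":[0,0,0],"roll":0},{"linear":[0,0,0],"roll":0},{"linear":[0,0,0],"roll":0}]' -1 30 | grep -E "time|pos|ft|grip"; python3 -m jog '[{"linear":[0,0,-0.3],"roll":0},{"linear":[0,0,-0.7],"roll":0},{"linear":[0,0,-0.7],"roll":0},{"linear":[0,0,-0.7],"roll":0},{"linear":[0,0,-0.3],"roll":0},{"linear":[0,0,0],"roll":0},{"linear":[0,0,0],"roll":0},{"linear":[0,0,0],"roll":0}]' | grep -E "time|pos|ft|grip"; python3 -c "
from h import *
import numpy as np
a=np.radians(4.9)
for d in(.088,0,-.088): print(.5225+d*np.cos(a),.3013+d*np.sin(a))
go(.5225+.088*np.cos(a),.3013+.088*np.sin(a),.044,4.9)"
```

```text
time_s: 19.37
position: [0.6554, 0.1108, 0.0429]
ft_force: [0.6, 0.4, -0.1]
time_s: 20.2
position: [0.6549, 0.111, 0.042]
ft_force: [-0.4, 0.1, 5.6]
grip_width: 0.051
gripper_force: 31.0
time_s: 20.87
position: [0.654, 0.1109, 0.1479]
ft_force: [-0.5, 0.4, -1.3]
grip_width: 0.0507
gripper_force: 31.5
0.6101783860647997 0.30881668923608835
0.5225 0.3013
0.4348216139352002 0.2937833107639117
t 20.87 p [0.654  0.1109 0.1479] yaw 5.07 shift units [-0.648 -5.024  2.6  ] roll units 0.03
```

```bash
python3 -m jog '[{"linear":[-0.09,-0.72,0],"roll":0},{"linear":[-0.09,-0.72,0],"roll":0},{"linear":[-0.09,-0.72,0],"roll":0},{"linear":[-0.09,-0.72,0],"roll":0},{"linear":[-0.09,-0.72,0],"roll":0},{"linear":[-0.09,-0.72,0],"roll":0},{"linear":[-0.1,-0.7,0.4],"roll":0},{"linear":[0,0,0.6],"roll":0},{"linear":[0,0,0],"roll":0},{"linear":[0,0,0],"roll":0},{"linear":[0,0,0],"roll":0}]' | grep -E "time|pos|ft|grip"; python3 - <<'E'
from h import *
go(.6102,.3088,.046,4.9)
c=optics.calibration('wrist');im=optics.get_image('wrist')[:,:,::-1].copy(); cv2.imwrite('pics/w8.png',im)
px=biggest(masks(im)['yellow']); print(rect(ray2z(c,px,.018)))
E
```

```text
time_s: 21.78
position: [0.6119, 0.3079, 0.1095]
ft_force: [0.9, 0.3, -0.5]
grip_width: 0.0512
gripper_force: 31.7
t 21.78 p [0.6119 0.3079 0.1095] yaw 5.02 shift units [-0.041 -0.026  1.588] roll units 0.02
(array([618. , 308.6]), 91.1, 78.9, -84.9)
```

View pics/w8.png

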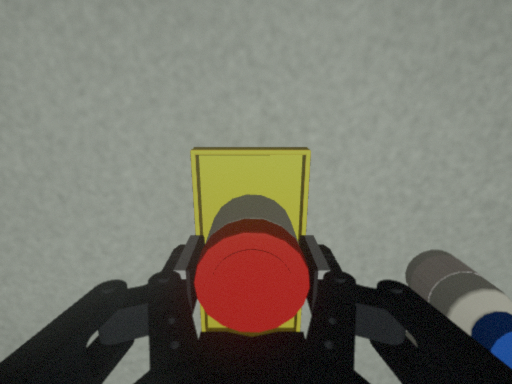

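The red pot is centred over the far yellow compartment, whose far edge is at row 150. I'll lower it.

```bash
python3 -m jog '[{"linear":[-0.04,-0.03,0.4],"roll":0},{"linear":[0,0,0.4],"roll":0},{"linear":[0,0,0.3],"roll":0},{"linear":[0,0,0.2],"roll":0},{"linear":[0,0,0.12],"roll":0},{"linear":[0,0,0.08],"roll":0},{"linear":[0,0,0.04],"roll":0},{"linear":[0,0,0],"roll":0},{"linear":[0,0,0],"roll":0},{"linear":[0,0,0],"roll":0},{"linear":[0,0,0],"roll":0}]' | grep -E "time|pos|ft|grip"
```

```text
time_s: 22.75
position: [0.6098, 0.3098, 0.0481]
ft_force: [0.1, 0.3, 0.2]
grip_width: 0.051
gripper_force: 31.7
```

```bash
python3 -m jog '[{"linear":[0,0,0.02],"roll":0},{"linear":[0,0,0.02],"roll":0},{"linear":[0,0,0.01],"roll":0},{"linear":[0,0,0],"roll":0},{"linear":[0,0,0],"roll":0},{"linear":[0,0,0],"roll":0}]' | grep -E "time|pos|ft|grip"
```

```text
time_s: 23.25
position: [0.6098, 0.3098, 0.046]
ft_force: [-1.4, -0.5, 5.4]
grip_width: 0.0513
gripper_force: 31.9
```

```bash
python3 -m jog '[{"linear":[0,0,0],"roll":0},{"linear":[0,0,0],"roll":0},{"linear":[0,0,0],"roll":0},{"linear":[0,0,0],"roll":0},{"linear":[0,0,0],"roll":0},{"linear":[0,0,0],"roll":0}]' 0.65 | grep -E "time|pos|ft|grip"; python3 -m jog '[{"linear":[0,0,-0.3],"roll":0},{"linear":[0,0,-0.6],"roll":0},{"linear":[0,0,-0.9],"roll":0},{"linear":[0,0,-0.9],"roll":0},{"linear":[0,0,-0.9],"roll":0},{"linear":[0,0,-0.4],"roll":0},{"linear":[0,0,0],"roll":0},{"linear":[0,0,0],"roll":0}]' 1 | grep -E "time|pos|ft|grip"; python3 -c "
from h import *
go(.485,-.135,.2,4.9)"
```

```text
time_s: 23.75
position: [0.6097, 0.3097, 0.0455]
ft_force: [-1.0, 0.4, -0.1]
grip_width: 0.0703
gripper_force: 0.0
time_s: 24.42
position: [0.6097, 0.3098, 0.2071]
ft_force: [0.3, -0.0, -1.4]
grip_width: 0.0854
gripper_force: 0.0
t 24.42 p [0.6097 0.3098 0.2071] yaw 5.08 shift units [-4.091 10.8    0.163] roll units 0.04
```

```bash
python3 -m jog '[{"linear":[-0.34,0.9,0],"roll":0},{"linear":[-0.34,0.9,0],"roll":0},{"linear":[-0.34,0.9,0],"roll":0},{"linear":[-0.34,0.9,0],"roll":0},{"linear":[-0.34,0.9,0],"roll":0},{"linear":[-0.34,0.9,0],"roll":0},{"linear":[-0.34,0.9,0],"roll":0},{"linear":[-0.34,0.9,0],"roll":0},{"linear":[-0.34,0.9,0],"roll":0},{"linear":[-0.34,0.9,0],"roll":0},{"linear":[-0.34,0.9,0],"roll":0},{"linear":[-0.34,0.9,0],"roll":0}]' |head -1; python3 -m jog '[{"linear":[0,0,0],"roll":0},{"linear":[0,0,0],"roll":0},{"linear":[0,0,0],"roll":0},{"linear":[0,0,0],"roll":0}]' | grep -E "time|pos|ft|grip"; python3 - <<'E'
from h import *
go(.548,-.135,.042,4.9)
c=optics.calibration('wrist');im=optics.get_image('wrist')[:,:,::-1].copy(); cv2.imwrite('pics/w9.png',im)
m=masks(im); px=biggest(m['green']); print(px.min(0),px.max(0),fit(c,px,*OBJ['green'][1:]),'top only',fit(c,px,cyl,.052,.0575,.058))
E
```

```text
time_s: 25.42
time_s: 25.75
position: [0.4854, -0.1339, 0.2051]
ft_force: [-1.6, 0.7, -0.7]
grip_width: 0.0853
gripper_force: 0.0
t 25.75 p [ 0.4854 -0.1339  0.2051] yaw 5.16 shift units [1.561 0.173 4.076] roll units 0.05
[257.5  93.5] [258.5  94.5] (array([ 570.6, -132.7]), 'area meas/model 0.00') top only (array([ 570.6, -132.7]), 'area meas/model 0.00')
```

```bash
python3 - <<'E'
from h import *
im=cv2.imread('pics/w9.png'); c=optics.calibration('wrist')
u=proj(c,[(.548,-.135,.058)])[0].astype(int); h=cv2.cvtColor(im,cv2.COLOR_BGR2HSV); print(u,h[u[1],u[0]])
H,S,V=[h[...,i].astype(int) for i in range(3)]
px=biggest((H>45)&(H<90)&(S>100)&(V>30)); print(px.min(0),px.max(0),fit(c,px,*OBJ['green'][1:]))
E
```

```text
[258 121] [ 66 122 155]
[231.5  92.5] [285.5 148.5] (array([ 547.8, -135.1]), 'area meas/model 0.95')
```

```bash
python3 -m jog '[{"linear":[0.52,0.06,0],"roll":0},{"linear":[0.52,0.06,0.4],"roll":0},{"linear":[0.52,0.05,0.6],"roll":0},{"linear":[0,0,0.7],"roll":0},{"linear":[0,0,0.7],"roll":0},{"linear":[0,0,0.7],"roll":0},{"linear":[0,0,0.6],"roll":0},{"linear":[0,0,0.38],"roll":0},{"linear":[0,0,0],"roll":0},{"linear":[0,0,0],"roll":0},{"linear":[0,0,0],"roll":0},{"linear":[0,0,0],"roll":0}]' | grep -E "time|pos|ft"; python3 -m jog '[{"linear":[0,0,0],"roll":0},{"linear":[0,0,0],"roll":0},{"linear":[0,0,0],"roll":0},{"linear":[0,0,0],"roll":0},{"linear":[0,0,0],"roll":0},{"linear":[0,0,0],"roll":0},{"linear":[0,0,0],"roll":0},{"linear":[0,0,0],"roll":0},{"linear":[0,0,0],"roll":0},{"linear":[0,0,0],"roll":0}]' -1 30 | grep -E "time|pos|ft|grip"; python3 -m jog '[{"linear":[0,0,-0.3],"roll":0},{"linear":[0,0,-0.8],"roll":0},{"linear":[0,0,-0.8],"roll":0},{"linear":[0,0,-0.8],"roll":0},{"linear":[0,0,-0.4],"roll":0},{"linear":[0,0,0],"roll":0},{"linear":[0,0,0],"roll":0},{"linear":[0,0,0],"roll":0}]' | grep -E "time|pos|ft|grip"; python3 -c "
from h import *
go(.5225,.3013,.08,4.9)"
```

```text
time_s: 26.8
position: [0.5489, -0.1361, 0.0438]
ft_force: [-0.7, -0.4, -0.4]
time_s: 27.63
position: [0.5483, -0.1363, 0.0431]
ft_force: [-1.6, 1.7, 6.0]
grip_width: 0.0509
gripper_force: 30.8
time_s: 28.3
position: [0.5476, -0.136, 0.1652]
ft_force: [0.6, -0.2, -0.9]
grip_width: 0.0513
gripper_force: 31.6
t 28.3 p [ 0.5476 -0.136   0.1652] yaw 5.08 shift units [  0.347 -10.943   2.142] roll units 0.04
```

```bash
python3 -m jog '[{"linear":[0.03,-0.91,0],"roll":0},{"linear":[0.03,-0.91,0],"roll":0},{"linear":[0.03,-0.91,0],"roll":0},{"linear":[0.03,-0.91,0],"roll":0},{"linear":[0.03,-0.91,0],"roll":0},{"linear":[0.03,-0.91,0],"roll":0},{"linear":[0.03,-0.91,0],"roll":0},{"linear":[0.03,-0.91,0],"roll":0},{"linear":[0.03,-0.91,0],"roll":0},{"linear":[0.03,-0.91,0],"roll":0},{"linear":[0.03,-0.91,0],"roll":0},{"linear":[0.03,-0.91,0],"roll":0}]' |head -1; python3 -m jog '[{"linear":[0,0,0.4],"roll":0},{"linear":[0,0,0.6],"roll":0},{"linear":[0,0,0.6],"roll":0},{"linear":[0,0,0],"roll":0},{"linear":[0,0,0],"roll":0},{"linear":[0,0,0],"roll":0}]' | grep -E "time|pos|ft|grip"; python3 - <<'E'
from h import *
go(.5225,.3013,.0471,4.9)
c=optics.calibration('wrist');im=optics.get_image('wrist')[:,:,::-1].copy(); cv2.imwrite('pics/w10.png',im)
E
```

```text
time_s: 29.3
time_s: 29.8
position: [0.5242, 0.3001, 0.103]
ft_force: [0.9, -0.4, 0.1]
grip_width: 0.0509
gripper_force: 31.8
t 29.8 p [0.5242 0.3001 0.103 ] yaw 5.06 shift units [-0.04  -0.034  1.397] roll units 0.03
```

View pics/w10.png

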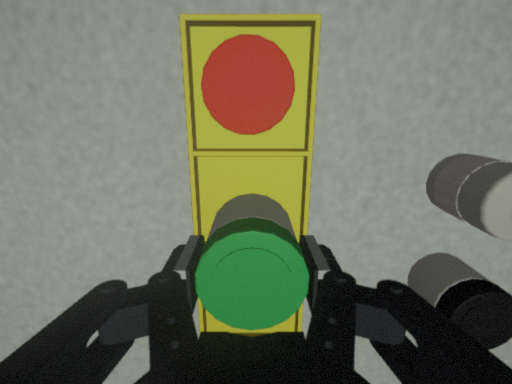

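The red pot stands centred in the far compartment, and the green one is centred over the middle one. I'll lower it.

```bash
python3 -m jog '[{"linear":[-0.04,-0.03,0.4],"roll":0},{"linear":[0,0,0.35],"roll":0},{"linear":[0,0,0.25],"roll":0},{"linear":[0,0,0.15],"roll":0},{"linear":[0,0,0.1],"roll":0},{"linear":[0,0,0.06],"roll":0},{"linear":[0,0,0.04],"roll":0},{"linear":[0,0,0],"roll":0},{"linear":[0,0,0],"roll":0},{"linear":[0,0,0],"roll":0},{"linear":[0,0,0],"roll":0}]' | grep -E "time|pos|ft|grip"
```

```text
time_s: 30.77
position: [0.5223, 0.3012, 0.0488]
ft_force: [0.0, 0.2, -0.5]
grip_width: 0.0508
gripper_force: 31.8
```

```bash
python3 -m jog '[{"linear":[0,0,0.02],"roll":0},{"linear":[0,0,0.02],"roll":0},{"linear":[0,0,0.01],"roll":0},{"linear":[0,0,0],"roll":0},{"linear":[0,0,0],"roll":0},{"linear":[0,0,0],"roll":0}]' | grep -E "time|pos|ft|grip"
```

```text
time_s: 31.27
position: [0.5222, 0.3012, 0.0472]
ft_force: [-1.1, -1.1, 5.9]
grip_width: 0.0511
gripper_force: 32.3
```

```bash
python3 -m jog '[{"linear":[0,0,0],"roll":0},{"linear":[0,0,0],"roll":0},{"linear":[0,0,0],"roll":0},{"linear":[0,0,0],"roll":0},{"linear":[0,0,0],"roll":0},{"linear":[0,0,0],"roll":0}]' 0.65 | grep -E "time|pos|ft|grip"; python3 -m jog '[{"linear":[0,0,-0.3],"roll":0},{"linear":[0,0,-0.6],"roll":0},{"linear":[0,0,-0.9],"roll":0},{"linear":[0,0,-0.9],"roll":0},{"linear":[0,0,-0.9],"roll":0},{"linear":[0,0,-0.4],"roll":0},{"linear":[0,0,0],"roll":0},{"linear":[0,0,0],"roll":0}]' 1 | grep -E "time|pos|ft|grip"; python3 -c "
from h import *
go(.405,-.0115,.2,2)"
```

```text
time_s: 31.77
position: [0.5221, 0.3011, 0.0464]
ft_force: [-0.4, 0.0, -0.2]
grip_width: 0.0701
gripper_force: 0.0
time_s: 32.43
position: [0.5221, 0.3012, 0.2067]
ft_force: [0.1, -0.3, -1.0]
grip_width: 0.0857
gripper_force: 0.0
t 32.43 p [0.5221 0.3012 0.2067] yaw 5.08 shift units [-3.607  7.527  0.162] roll units 0.62
```

```bash
python3 -m jog '[{"linear":[-0.36,0.75,0],"roll":0},{"linear":[-0.36,0.75,0],"roll":0},{"linear":[-0.36,0.75,0],"roll":0},{"linear":[-0.36,0.75,0],"roll":0},{"linear":[-0.36,0.75,0],"roll":0},{"linear":[-0.36,0.75,0],"roll":0},{"linear":[-0.36,0.75,0],"roll":0},{"linear":[-0.36,0.75,0],"roll":0},{"linear":[-0.36,0.75,0],"roll":0},{"linear":[-0.36,0.75,0],"roll":0.6}]' |head -1; python3 -m jog '[{"linear":[0,0,0],"roll":0},{"linear":[0,0,0],"roll":0},{"linear":[0,0,0],"roll":0},{"linear":[0,0,0],"roll":0}]' | grep -E "time|pos|ft|grip"; python3 - <<'E'
from h import *
go(.4655,-.0115,.042,2)
c=optics.calibration('wrist');im=optics.get_image('wrist')[:,:,::-1].copy(); cv2.imwrite('pics/w11.png',im)
h=cv2.cvtColor(im,cv2.COLOR_BGR2HSV);H,S,V=[h[...,i].astype(int) for i in range(3)]
px=biggest((H>=3)&(H<18)&(S>130)&(V>50)); print(px.min(0),px.max(0),rect(ray2z(c,px,.058)),fit(c,px,box,(.062,.044),.057,.058,2))
E
```

```text
time_s: 33.27
time_s: 33.6
position: [0.4052, -0.0096, 0.2058]
ft_force: [0.3, 0.2, -0.2]
grip_width: 0.0855
gripper_force: 0.0
t 33.6 p [ 0.4052 -0.0096  0.2058] yaw 2.17 shift units [1.509 0.108 4.093] roll units 0.03
[232.5  87.5] [280.5 155.5] (array([466.2, -12.4]), 61.0, 43.4, 2.2) (array([466. , -12.3]), 'area meas/model 0.96')
```

View pics/w11.png

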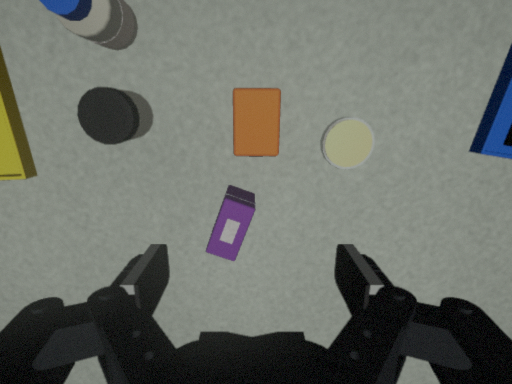

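The tip box is at (256,122), i.e. (0.466,-0.012) with yaw 2.2°. The petri dish at (347,143) and the purple box at (230,225) are clear.

```bash
python3 -m jog '[{"linear":[0.5,0.03,0],"roll":0},{"linear":[0.5,0.03,0.4],"roll":0},{"linear":[0.51,0.03,0.6],"roll":0},{"linear":[0,0,0.7],"roll":0},{"linear":[0,0,0.7],"roll":0},{"linear":[0,0,0.7],"roll":0},{"linear":[0,0,0.6],"roll":0},{"linear":[0,0,0.4],"roll":0},{"linear":[0,0,0],"roll":0},{"linear":[0,0,0],"roll":0},{"linear":[0,0,0],"roll":0},{"linear":[0,0,0],"roll":0}]' | grep -E "time|pos|ft"; python3 -m jog '[{"linear":[0,0,0],"roll":0},{"linear":[0,0,0],"roll":0},{"linear":[0,0,0],"roll":0},{"linear":[0,0,0],"roll":0},{"linear":[0,0,0],"roll":0},{"linear":[0,0,0],"roll":0},{"linear":[0,0,0],"roll":0},{"linear":[0,0,0],"roll":0},{"linear":[0,0,0],"roll":0},{"linear":[0,0,0],"roll":0},{"linear":[0,0,0],"roll":0}]' -1 30 | grep -E "time|pos|ft|grip"; python3 -m jog '[{"linear":[0,0,-0.3],"roll":0},{"linear":[0,0,-0.8],"roll":0},{"linear":[0,0,-0.8],"roll":0},{"linear":[0,0,-0.8],"roll":0},{"linear":[0,0,-0.4],"roll":0},{"linear":[0,0,0],"roll":0},{"linear":[0,0,0],"roll":0},{"linear":[0,0,0],"roll":0}]' | grep -E "time|pos|ft|grip"; python3 -c "
from h import *
go(.4348,.2938,.08,4.9)"
```

```text
time_s: 34.65
position: [0.4664, -0.0117, 0.0435]
ft_force: [-0.1, 0.8, -0.1]
time_s: 35.57
position: [0.4659, -0.0119, 0.0429]
ft_force: [-0.3, -0.4, 5.9]
grip_width: 0.0439
gripper_force: 31.6
time_s: 36.23
position: [0.465, -0.0117, 0.1652]
ft_force: [-0.5, -0.9, -1.3]
grip_width: 0.0437
gripper_force: 31.3
t 36.23 p [ 0.465  -0.0117  0.1652] yaw 2.07 shift units [-0.475 -7.658  2.137] roll units -0.57
```

```bash
python3 -m jog '[{"linear":[-0.05,-0.76,0],"roll":0},{"linear":[-0.05,-0.76,0],"roll":0},{"linear":[-0.05,-0.76,0],"roll":0},{"linear":[-0.05,-0.76,0],"roll":0},{"linear":[-0.05,-0.76,0],"roll":0},{"linear":[-0.05,-0.76,0],"roll":0},{"linear":[-0.05,-0.76,0],"roll":0},{"linear":[-0.05,-0.76,0],"roll":0},{"linear":[-0.05,-0.76,0],"roll":0},{"linear":[-0.05,-0.76,0],"roll":-0.5}]' |head -1; python3 -m jog '[{"linear":[0,0,0.4],"roll":0},{"linear":[0,0,0.6],"roll":0},{"linear":[0,0,0.6],"roll":0},{"linear":[0,0,0],"roll":0},{"linear":[0,0,0],"roll":0},{"linear":[0,0,0],"roll":0}]' | grep -E "time|pos|ft|grip"; python3 - <<'E'
from h import *
go(.4348,.2938,.0469,4.9)
c=optics.calibration('wrist');im=optics.get_image('wrist')[:,:,::-1].copy(); cv2.imwrite('pics/w12.png',im)
E
```

```text
time_s: 37.07
time_s: 37.57
position: [0.435, 0.2912, 0.1028]
ft_force: [0.3, 0.4, -0.6]
grip_width: 0.0433
gripper_force: 31.3
t 37.57 p [0.435  0.2912 0.1028] yaw 4.57 shift units [-0.    -0.064  1.397] roll units -0.07
```

View pics/w12.png

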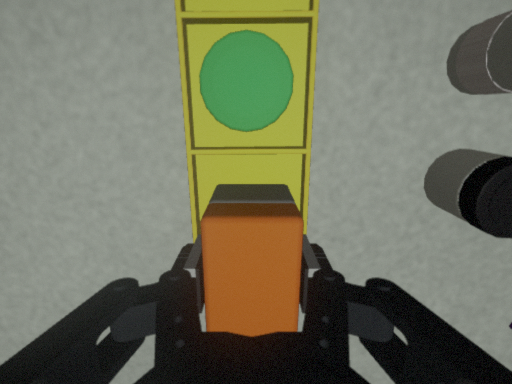

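The green pot is centred in the middle compartment. The tip box is aligned over the near one, so I'll lower it.

```bash
python3 -m jog '[{"linear":[0,-0.06,0.4],"roll":0},{"linear":[0,0,0.35],"roll":0},{"linear":[0,0,0.25],"roll":0},{"linear":[0,0,0.15],"roll":0},{"linear":[0,0,0.1],"roll":0},{"linear":[0,0,0.06],"roll":0},{"linear":[0,0,0.04],"roll":0},{"linear":[0,0,0],"roll":0},{"linear":[0,0,0],"roll":0},{"linear":[0,0,0],"roll":0},{"linear":[0,0,0],"roll":0}]' | grep -E "time|pos|ft|grip"
```

```text
time_s: 38.53
position: [0.4346, 0.2937, 0.0487]
ft_force: [-0.2, 0.0, -1.1]
grip_width: 0.0434
gripper_force: 31.5
```

```bash
python3 -m jog '[{"linear":[0,0,0.02],"roll":0},{"linear":[0,0,0.02],"roll":0},{"linear":[0,0,0.01],"roll":0},{"linear":[0,0,0],"roll":0},{"linear":[0,0,0],"roll":0},{"linear":[0,0,0],"roll":0}]' | grep -E "time|pos|ft|grip"
```

```text
time_s: 39.03
position: [0.4345, 0.2937, 0.0469]
ft_force: [-1.8, -0.7, 6.8]
grip_width: 0.0434
gripper_force: 32.1
```

```bash
python3 -m jog '[{"linear":[0,0,0],"roll":0},{"linear":[0,0,0],"roll":0},{"linear":[0,0,0],"roll":0},{"linear":[0,0,0],"roll":0},{"linear":[0,0,0],"roll":0},{"linear":[0,0,0],"roll":0}]' 0.5 | grep -E "time|pos|ft|grip"; python3 -m jog '[{"linear":[0,0,-0.3],"roll":0},{"linear":[0,0,-0.6],"roll":0},{"linear":[0,0,-0.9],"roll":0},{"linear":[0,0,-0.9],"roll":0},{"linear":[0,0,-0.9],"roll":0},{"linear":[0,0,-0.4],"roll":0},{"linear":[0,0,0],"roll":0},{"linear":[0,0,0],"roll":0},{"linear":[0,0,0],"roll":0}]' 1 | grep -E "time|pos|ft|grip"; python3 - <<'E'
from h import *
cv2.imwrite("pics/scene9.png",optics.get_image("scene")[:,:,::-1])
E
```

```text
time_s: 39.53
position: [0.4345, 0.2936, 0.0463]
ft_force: [-0.1, -0.0, -0.6]
grip_width: 0.0639
gripper_force: 0.0
time_s: 40.28
position: [0.434, 0.2934, 0.2052]
ft_force: [-0.7, -0.5, -0.1]
grip_width: 0.0851
gripper_force: 0.0
```

View pics/scene9.png

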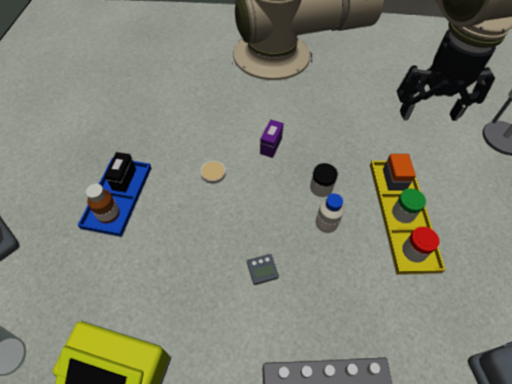

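All five pieces stand upright in their compartments: blue tray around (112,190), yellow around (410,205). The wash bottle (330,212), black pot (324,178) and purple box (271,138) haven't moved, and the gripper is clear.

```bash
python3 -c "
from rig import env
print(env.close_job())"
```

```text
the job is handed in; nothing more can be done
None
```

Both kits are made up and the job is handed in: all five items stand upright in their own compartments, and the wash bottle, black-lidded pot and purple box were left where they stood. The last reading before hand-in was 40.3 s of the 112 s allowed.

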